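# File the sawn end of a copper bar with three forward strokes

### The job

Pick up the file from the rubber mat by its handle and file the top edge of the copper bar in the vice with three long, firm forward strokes, pushing straight across from the side with the vice's screw handle, toe to heel of the blade, blade flat on the edge and without heavy force. A file cuts only forwards: at the end of each stroke lift it clear before drawing it back, and never drag it backwards on the bar. Touch the bar with nothing but the file, leave the other things where they are, and finally lay the file gently flat on the mat again, anywhere free, and let go.

Things in the scene. Friction and masses are not known exactly. Their poses are not given: they have to be found in the camera images.
- file: Flat hand file, 204 mm long, 0.22 kg, lying along x, toe of the blade to +x, z up. Origin midway along the underside. Wooden handle x -102 to -20 mm, 22 mm wide, 24 mm tall; dark steel blade x -22 to +102 mm, 24 mm wide, 6 mm thick. Both share one flat underside (z = 0), the face to file with. Grip firmly across the handle close to the blade, or it pitches in the fingers when pressed.
- jaws (a point): Point midway between the tops of the vice's jaws, 102 mm above the bench. The copper bar stands upright there; its top edge, to be filed, is straight above it: a flat face 60 mm long (y) and 10 mm wide (x). The bar stands out 50 to 70 mm, different each time and not reported: feel or look for it. x is the forward stroke direction, away from the screw handle; z up.
- bar (a joint): Lean of the copper bar in the vice's rubber-faced jaws, rad: it pivots 60 mm below its top edge against a damped spring of 7 N m/rad. 0 at rest; positive when pushed forwards (0.0086 rad per newton of push at the edge), negative when dragged back. It does not give downwards: pressing on it is stiff; 5 to 8 N of pressing makes it bite. File on bar: friction near 1, not known exactly.
- vice: Bench vice fixed to the bench, origin under its middle, x the same as the forward stroke direction. Base 150 x 110 mm, jaws 90 mm wide (y) with tops 100 to 102 mm above the bench, screw handle (a 130 mm cross bar along y) at x = -96 mm, 63 mm above the bench. It carries the copper bar.
- mat: Black rubber mat fixed on the bench, 300 mm (x) by 260 mm (y), 4 mm thick; origin under its centre. File and screwdriver lie on it.
- screwdriver: Screwdriver about 190 mm long with a red handle, lying along its own x on the mat beside the file, at least 80 mm from it. Leave alone.
- multimeter: Yellow multimeter, 150 x 80 x 36 mm, loose on the bench to the left. Leave alone.
- tape_roll: Black roll of tape, 90 mm across, 19 mm high, flat on the bench left of the vice. Leave alone.
Not all that is in view belongs to the job. What is meant by the file is not pink or yellow, and is the larger of those in its own colour.

How it is judged (in metres and radians):
On the way, in this order (a step that is already met when the one before it is completed fails the run):
1. first stroke begins: level file (0.2 rad), bar within 52 mm of the toe, pressing over 3 N and pushing the bar forwards (joint bar over 0.015) (contact force between file and vice above 3 N and value of joint bar above 0.015 rad and z of jaws in the frame of file between -0.08 and -0.04 m and angle between file's own z axis and vertical below 0.2 rad and y of jaws in the frame of file between -0.03 and 0.03 m and x of jaws in the frame of file between 0.05 and 0.104 m), for 0.02 s.
2. first stroke ends: pressing and pushing forwards likewise with the bar within 47 mm of the heel end of the blade (contact force between file and vice above 3 N and value of joint bar above 0.015 rad and z of jaws in the frame of file between -0.08 and -0.04 m and angle between file's own z axis and vertical below 0.2 rad and y of jaws in the frame of file between -0.03 and 0.03 m and x of jaws in the frame of file between -0.03 and 0.025 m), for 0.02 s.
3. first lift: the file is clear of the bar for 0.15 s while still forward, before it is drawn back (bar within 57 mm of the heel end) (contact force between file and vice below 0.01 N and z of jaws in the frame of file below -0.04 m and x of jaws in the frame of file below 0.035 m), for 0.15 s.
4. second stroke begins: level file (0.2 rad), bar within 52 mm of the toe, pressing over 3 N and pushing the bar forwards (joint bar over 0.015) (all of step 1), for 0.02 s.
5. second stroke ends: pressing and pushing forwards likewise with the bar within 47 mm of the heel end of the blade (all of step 2), for 0.02 s.
6. second lift: the file is clear of the bar for 0.15 s while still forward, before it is drawn back (bar within 57 mm of the heel end) (all of step 3), for 0.15 s.
7. third stroke begins: level file (0.2 rad), bar within 52 mm of the toe, pressing over 3 N and pushing the bar forwards (joint bar over 0.015) (all of step 4), for 0.02 s.
8. third stroke ends: pressing and pushing forwards likewise with the bar within 47 mm of the heel end of the blade (all of step 5), for 0.02 s.
9. third lift: the file is clear of the bar for 0.15 s while still forward, before it is drawn back (bar within 57 mm of the heel end) (all of step 6), for 0.15 s.
At the end, for the whole second after the job is handed in: After three strokes, each lifted before its return, the file lies flat (within 0.1 rad) and still on the mat, its middle at least 30 mm (along the mat) and 10 mm (across it) inside the mat's edges, released, and the bar stands upright (within 0.01 rad) (z of file in the frame of mat between 0 and 0.008 m and angle between file's own z axis and vertical below 0.1 rad and x of file in the frame of mat between -0.12 and 0.12 m and y of file in the frame of mat between -0.12 and 0.12 m and linear speed of file below 0.01 m/s and contact force between the fingers and file below 0.05 N and value of joint bar between -0.01 and 0.01 rad); the robot touches nothing.
It fails at once if the file is dragged backwards on the bar (joint bar below -0.02) (value of joint bar below -0.02 rad).
It fails at once if heavy force: over 30 N between file and bar or vice, or the bar wrenched over (joint bar above 0.2) (contact force between file and vice above 30 N or value of joint bar above 0.2 rad).
It fails at once if the robot itself presses on the vice or the bar with over 2 N (contact force between any of the arm, the fingers and vice above 2 N).
It fails at once if the file is dropped (falls freely from more than about 10 mm) (contact force between the fingers and file below 0.01 N and linear speed of file above 0.45 m/s).
It fails at once if the screwdriver, multimeter or roll of tape is moved more than 15 mm (distance of any of screwdriver, multimeter, tape_roll from where it was at the start of the episode above 0.015 m).
It also fails if it takes over 72 s, if anything falls off the work surface, if the arm or the gripper's body presses on something with over 40 N, if the wrist force passes 120 N, or if a joint passes its speed limit or range.

### The arm

A 6-joint arm with a two-finger parallel gripper is mounted at the origin on the work surface. World frame = base frame: x ahead of the robot, y to its left, z up, the work surface at z = 0. Lengths are in mm, angles in rad, forces in N, time in s.
With the tool pointing down it reaches from about 375 to 925 mm from the base axis. Payload 5.7 kg.
Tool frame: the origin (TCP) lies on the front face of the gripper's body, between the roots of the fingers; the fingertips stand 73 mm ahead of it and the grasp point (between the pads) lies 54 mm ahead of it; z points along the fingers, y is the line along which they close (so a half turn about z gives the same grasp; the last joint's range is limited). The gripper opens to 85 mm and grips with 20 to 120 N. Pads are 22 mm wide; open, the fingers measure 114 mm over their backs; the gripper's body (76 mm by 85 mm) begins 54 mm behind the grasp point. The pads swing forward as they close: fully open they stand 13 mm farther back than shut.
Start: joints at [-1.433, 0.359, 1.51, -0, 1.272, -0.115], TCP at [150.057, -580.909, 303.867] pointing down, gripper open.
Joint ranges: [-2.97, 2.97], [-1.01, 2.36], [0.21, 2.38], [-0.96, 4.11], [0.2, 2.71], [-2.98, 2.98]. Speed limits (rad/s): [2.39, 2.39, 3.14, 3.14, 3.14, 3.14].

### API

Orientations are given as a rotation vector (axis times angle).
In Python, from bench import status, eyes, manip, spotter gives the robot as it stands.
- The arm moves only by the tool play_rows, never from a script. Its argument "motion" is a list of rows, each an object with "delta_pos": the shift along the tool's x, y, z in mm, a list of three; "spin": the turn about the tool's z in degrees. In form: [{"delta_pos": [dx, dy, dz], "spin": spin}, ...]. A call has exactly 8 rows; each row shifts and turns the commanded pose from where the row before left it, along the tool's axes as they then stand; what a row does not reach is not made up. A row lasts 1/10 s, in which the tool goes at most 50 mm and 8.59 degrees, less where a joint would pass 70% of its speed; a pose out of reach is approached as far as the arm can. A call is refused whole if a number of a shift passes 50 or a number of a turn 8.59, either way. A call with a gripper value outside its range is refused whole. "jaw" is the opening, from 0 (shut) to 1 (fully open), set as the call begins (left out, the last holds). The fingers move at their own pace and stop on an object; the grip force is fixed at half the most. Time passes only in rows, so rows that do not move let the fingers close, or fill a call up. It gives the time, the measured TCP pose, the force, the opening and the grip force at its end, in the units of the state.
- status.sense(): the state, without advancing time (a new reading comes with each control period).
- eyes.read_camera(name): name is "scene" or "top" or "wrist"; returns a dict with "img" (400x640x3 uint8, red, green, blue), "depth" (400x640 float32, mm along the optical axis (not along the pixel's ray), 0 where there is no reading), "K" (3x3 intrinsics, pixels), "cam_to_world" (4x4, takes a point from camera to world coordinates). Camera axes: x right, y down, z forward; pixel columns grow to the right and rows downward; lengths in mm; the calibration is good to about 2 mm. A picture is of the moment at which its call begins.
- manip.close_job(): hands the job in; it is judged then, once.
Trained networks look in a picture, given as the dict that the camera call returned (one of the last four; its "shot" number tells which), for a name from the list of things; names that differ only in an ending like _2 or _b are one class to them, and where a whole thing is asked for, a point or a joint stands for the part that bears it (a point fixed in the world has none). Each returns a list of dicts, best first, with "confidence" (0 to 1); they miss things now and then, are a little off and sometimes report something else, mostly with a low value. They report only what shows in the picture. A call takes as long as a camera call. They do not tell look-alikes from the thing itself.
- spotter.search_frame(picture, name): "position" ([x, y, z] in mm, in world coordinates, good to about 4 mm: the middle of the surface that is visible of it).
The state is a dict: "t": time; "qpos": joint angles; "dq": joint speeds; "effort": joint torques, N m; "eef_pos": TCP position; "ee_rot": TCP orientation; "ft_force": force on the tool from outside, world axes, zero at the start; "ft_torque": the same for the moment, N m; "opening": opening from 0.0 (shut) to 1.0 (fully open); "grip_force": force on a finger pad.
Only numpy, scipy, OpenCV 4.12 (cv2) and the standard library are available. Lean on these libraries where they do the work, as an engineer would, in place of code of your own. Each camera call takes 0.05 s, during which the arm holds its last target. There are 200 camera calls.

## Working session

There is one attempt and no reset: what is moved stays moved. The work goes in short steps, Python scripts to look and compute and a tool call to move; the robot and the scene stay as the last step left them, time stands still between calls to the robot, and variables do not carry over. Pictures are saved under pics/ and viewed, at most 10 in all, crops included, and the job is handed in when it is done.

Besides the shell and the picture viewer there is one more tool, called after "Request:" as name(argument=value, ...), one argument or row to a line, values as JSON. play_rows: Moves the arm, as the interface text tells. Its arguments: {"type":"object","properties":{"motion":{"type":"array","items":{"type":"object","properties":{"delta_pos":{"type":"array","items":{"type":"number"}},"spin":{"type":"number"}}}},"jaw":{"type":"number"}},"required":["motion"]}

```bash
mkdir -p pics
cat > h.py <<'E'
import numpy as np, cv2
from bench import status, eyes, manip, spotter
def save(d,n): cv2.imwrite('pics/'+n+'.png',d['img'][:,:,::-1])
def w(d,u,v,z=None):
    z=d['depth'][int(v),int(u)] if z is None else z
    p=np.linalg.inv(d['K'])@[u,v,1]*z
    return (d['cam_to_world']@[*p,1])[:3]
def cloud(d):
    v,u=np.mgrid[:400,:640]; P=np.stack([u,v,np.ones_like(u)],-1)@np.linalg.inv(d['K']).T*d['depth'][...,None]
    return P@d['cam_to_world'][:3,:3].T+d['cam_to_world'][:3,3]
def pix(d,p):
    q=d['K']@(np.linalg.inv(d['cam_to_world'])@[*p,1])[:3]; return q[:2]/q[2]
E
python3 - <<'E'
from h import *
np.set_printoptions(precision=3,suppress=True)
s=status.sense(); print(s)
for n in ['top','scene']:
    d=eyes.read_camera(n); save(d,n)
    np.savez('/tmp/'+n+'.npz',**{k:d[k] for k in('img','depth','K','cam_to_world')})
    for k in ['file','jaws','vice','bar','mat','screwdriver','multimeter','tape_roll']:
        try:
            for r in spotter.search_frame(d,k)[:4]: print(n,k,round(r['confidence'],2),np.round(r['position']),pix(d,r['position']).round())
        except Exception as e: print(n,k,e)
E
```

```text
{'t': 0.0, 'qpos': array([-1.433,  0.36 ,  1.511, -0.   ,  1.273, -0.115]), 'dq': array([-0.002,  0.001,  0.   , -0.001,  0.002, -0.002]), 'effort': array([ -0.003, -52.763, -27.862,  -0.001,   0.013,  -0.   ]), 'eef_pos': array([ 149.981, -580.372,  303.012]), 'ee_rot': array([-3.115, -0.396,  0.   ]), 'ft_force': array([-0.146,  0.114, -0.028]), 'ft_torque': array([-0.008, -0.002, -0.066]), 'grip_force': 0.0, 'opening': 1.0031498625934385}
top file 0.75 [ 612. -551.    5.] [461. 211.]
top file 0.65 [589.  93.  74.] [257. 211.]
top file 0.63 [384.  57.   4.] [270. 278.]
top file 0.57 [ 570. -162.   10.] [341. 221.]
top jaws 0.94 [589.  91.  75.] [258. 211.]
top vice 0.87 [592.  93.  73.] [257. 210.]
top bar 0.54 [599.  99. 168.] [250. 206.]
top mat 0.8 [ 545. -227.    4.] [361. 229.]
top screwdriver 0.87 [ 516. -278.   29.] [378. 239.]
top multimeter 0.57 [459. 399.  34.] [157. 252.]
top tape_roll 0.63 [637. 329.  21.] [185. 195.]
scene file 0.68 [ 573. -169.   13.] [281. 201.]
scene file 0.67 [ 621. -554.    7.] [175. 220.]
scene file 0.66 [ 844. -128.    3.] [296. 270.]
scene file 0.51 [403.  59.   3.] [338. 161.]
scene jaws 0.93 [631.  92.  77.] [355. 201.]
scene vice 0.76 [627.  91.  79.] [355. 199.]
scene bar 0.76 [610. 103. 142.] [359. 185.]
scene mat 0.6 [ 567. -225.    6.] [266. 201.]
scene screwdriver 0.74 [ 525. -283.   24.] [250. 190.]
scene multimeter 0.84 [474. 396.  31.] [428. 166.]
scene tape_roll 0.65 [642. 333.  20.] [420. 207.]
```

View pics/top.png

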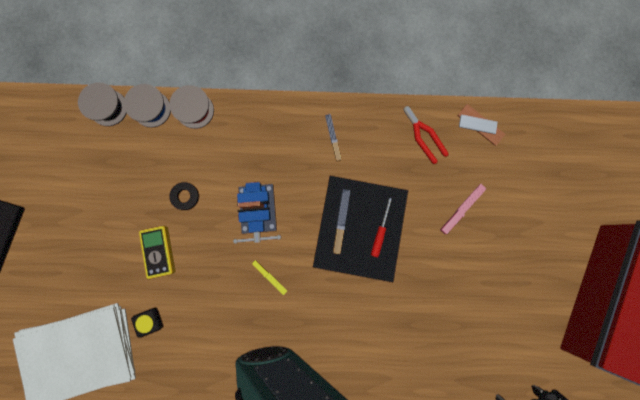

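View pics/scene.png

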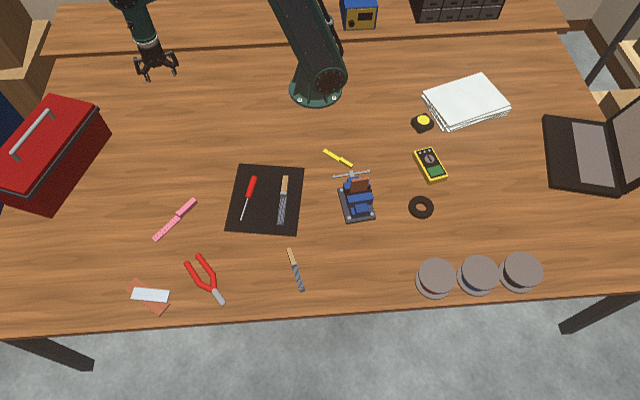

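Run:
```python
from h import *
np.set_printoptions(precision=3,suppress=True)
d=dict(np.load('/tmp/top.npz')); im=d['img'].astype(int); P=cloud(d); hsv=cv2.cvtColor(d['img'],cv2.COLOR_RGB2HSV)
print('f px',d['K'][0,0],'cam z',d['cam_to_world'][:3,3])
c=d['img'][90:300,220:520][:,:,::-1]; cv2.imwrite('pics/crop.png',cv2.resize(c,None,fx=2.6,fy=2.6,interpolation=cv2.INTER_CUBIC))
def line(m,n):
    p=P[m]; q=p[:,:2]; c=q.mean(0); u,s,v=np.linalg.svd(q-c,full_matrices=False); a=v[0]*np.sign(v[0][0]); t=(q-c)@a
    print(n,len(q),'c',c,'yaw',np.arctan2(a[1],a[0]),'ext',t.min(),t.max(),'z',np.median(p[:,2]))
R=np.zeros(im.shape[:2],bool)
m=R.copy(); m[186:258,330:352]=1
line(m&(im.sum(2)>150),'file'); line(m&(im[...,0]>im[...,2]+40),'handle')
m=R.copy(); m[170:290,310:412]=1
mm=(m&(im.max(2)<60)).astype(np.uint8); ct=max(cv2.findContours(mm,0,2)[0],key=cv2.contourArea); b=cv2.boxPoints(cv2.minAreaRect(ct)); print('mat',[w(d,*x)[:2] for x in b])
m=R.copy(); m[175:250,228:285]=1
blue=m&(hsv[...,0]>100)&(hsv[...,0]<130)&(hsv[...,1]>120); line(blue,'blue')
cop=m&(im[...,0]>im[...,2]+30)&(P[...,2]>120); line(cop,'bar'); print(np.percentile(P[cop][:,2],[5,50,95]))
hb=m&(P[...,2]>45)&(P[...,2]<85)&(P[...,0]<540); line(hb,'screwbar')
```

```text
f px 369.8625052071577 cam z [ 521.436  -74.513 1184.104]
file 569 c [ 568.942 -163.096] yaw -0.14457694575220517 ext -104.23953260948261 104.7796310168983 z 12.099747112977639
handle 177 c [ 505.477 -153.91 ] yaw -0.1425595126924563 ext -37.301178975996145 36.858994955374776 z 28.73874045040384
mat [array([423.614, -76.475]), array([ 717.11 , -124.298]), array([ 674.237, -383.54 ]), array([ 383.345, -328.446])]
blue 961 c [602.195 100.094] yaw 0.12432681673281935 ext -101.78762959152037 73.2707253627731 z 98.33469392771576
bar 131 c [595.04   87.526] yaw 1.1899560707389583 ext -177.7874614554532 44.02290282856275 z 169.70401077768224
[ 138.135  169.704 1184.104]
screwbar 266 c [515.122  93.039] yaw -1.4515543432169657 ext -72.40060976077794 69.53544162238221 z 70.41910290518024
```

View pics/crop.png

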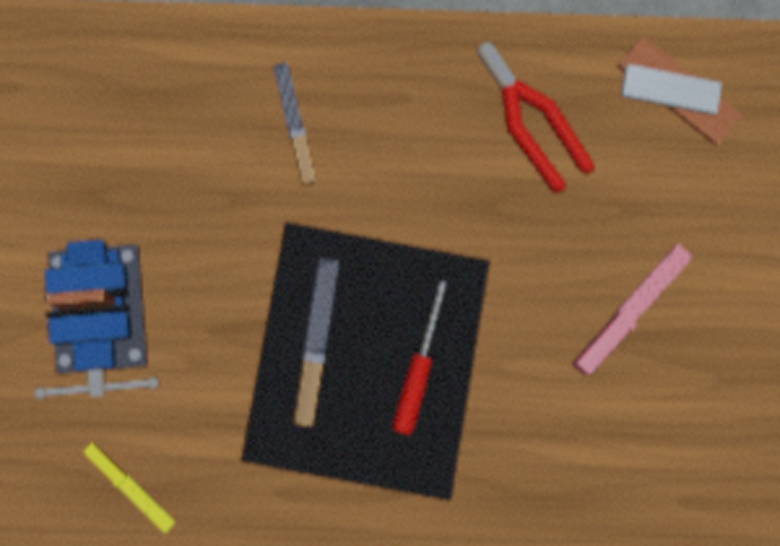

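The file meant is the one on the mat at top (341,221): wood and steel, and larger than its look-alike at (333,137). The pink one (463,209) and the yellow one (270,278) are excluded by colour. The crop confirms this. The screw handle is on the vice's near side, so forward is about +x at yaw +0.12. Moving above the handle now.

Request:
play_rows(
  motion=[
    {"delta_pos": [16.7,-31.6,2]},
    {"delta_pos": [16.7,-31.6,2]},
    {"delta_pos": [16.7,-31.6,2]},
    {"delta_pos": [16.7,-31.6,2]},
    {"delta_pos": [16.7,-31.6,2]},
    {"delta_pos": [16.7,-31.6,2]},
    {"delta_pos": [16.7,-31.6,2]},
    {"delta_pos": [16.7,-31.6,2]},
  ],
  jaw=1,
)

```text
invalid input at $.motion[0]: expected keys delta_pos, spin
```

Request:
play_rows(
  motion=[
    {"delta_pos": [16.7,-31.6,2]},
    {"delta_pos": [16.7,-31.6,2]},
    {"delta_pos": [16.7,-31.6,2]},
    {"delta_pos": [16.7,-31.6,2]},
    {"delta_pos": [16.7,-31.6,2]},
    {"delta_pos": [16.7,-31.6,2]},
    {"delta_pos": [16.7,-31.6,2]},
    {"delta_pos": [16.7,-31.6,2],"spin": -6.2},
  ],
)

```text
invalid input at $.motion[0]: expected keys delta_pos, spin
```

```bash
cat >> h.py <<'E'
from scipy.spatial.transform import Rotation as Ro
def togo(p,yaw=None):
    s=status.sense(); R=Ro.from_rotvec(s['ee_rot']).as_matrix(); y=np.arctan2(R[1,0],R[0,0])
    print('t',s['t'],'tcp',s['eef_pos'].round(1),'yaw',round(y,4),'tilt',R[:,2].round(4),'F',s['ft_force'].round(2),'M',s['ft_torque'].round(2),'op',round(s['opening'],3),s['grip_force'])
    if p is not None: print('delta tool',(R.T@(np.array(p)-s['eef_pos'])).round(1),'spin', None if yaw is None else np.degrees(y-yaw).round(2))
E
python3 - <<'E'
from h import *
np.set_printoptions(precision=3,suppress=True)
togo((535,-158,250),-0.145)
d=eyes.read_camera('wrist'); save(d,'wrist1')
np.savez('/tmp/w1.npz',**{k:d[k] for k in('img','depth','K','cam_to_world')})
for r in spotter.search_frame(d,'file')[:3]: print(r['confidence'],r['position'],pix(d,r['position']))
E
```

```text
t 0.9 tcp [ 150.1 -580.9  303.9] yaw 0.2528 tilt [-0.  0. -1.] F [-0.07 -0.05  0.01] M [-0.04  0.03  0.  ] op 1.005 0.0
delta tool [ 478.5 -313.2   53.9] spin 22.79
```

View pics/wrist1.png

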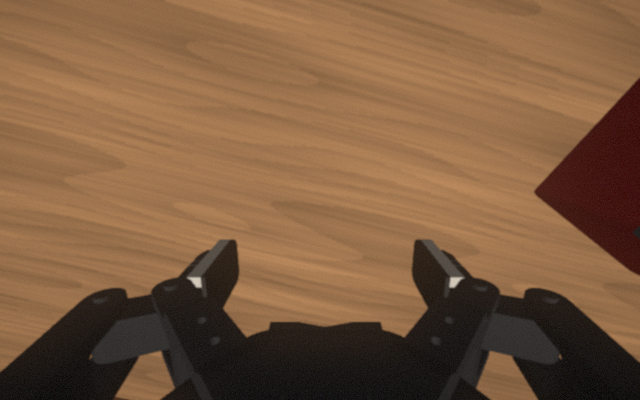

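Request:
play_rows(
  motion=[
    {"delta_pos": [36.8,-24.1,1.8],"spin": 0},
    {"delta_pos": [36.8,-24.1,1.8],"spin": 0},
    {"delta_pos": [36.8,-24.1,1.8],"spin": 0},
    {"delta_pos": [36.8,-24.1,1.8],"spin": 0},
    {"delta_pos": [36.8,-24.1,1.8],"spin": 0},
    {"delta_pos": [36.8,-24.1,1.8],"spin": 0},
    {"delta_pos": [36.8,-24.1,1.8],"spin": 0},
    {"delta_pos": [36.8,-24.1,1.8],"spin": 0},
  ],
  jaw=1,
)

```text
t: 1.8
eef_pos: [387.9, -319.2, 289.7]
ee_rot: [3.116, 0.396, 0.001]
ft_force: [0.1, -0.7, -0.1]
opening: 1.0
grip_force: 0.0
```

Request:
play_rows(
  motion=[
    {"delta_pos": [36.8,-24.1,1.8],"spin": 0},
    {"delta_pos": [36.8,-24.1,1.8],"spin": 0},
    {"delta_pos": [36.8,-24.1,1.8],"spin": 0},
    {"delta_pos": [36.8,-24.1,1.8],"spin": 0},
    {"delta_pos": [36.8,-24.1,1.8],"spin": 0},
    {"delta_pos": [0,0,0],"spin": 7.6},
    {"delta_pos": [0,0,0],"spin": 7.6},
    {"delta_pos": [0,0,0],"spin": 7.6},
  ],
)

```text
t: 2.6
eef_pos: [535.2, -157.3, 280.4]
ee_rot: [-3.133, 0.234, 0.0]
ft_force: [0.0, -0.1, -0.8]
opening: 0.997
grip_force: 0.0
```

Run:
```python
from h import *
np.set_printoptions(precision=3,suppress=True)
togo((535,-158,200),-0.145)
d=eyes.read_camera('wrist'); save(d,'wrist2')
np.savez('/tmp/w2.npz',**{k:d[k] for k in('img','depth','K','cam_to_world')})
for r in spotter.search_frame(d,'file')[:3]: print(r['confidence'],r['position'],pix(d,r['position']))
im=d['img'].astype(int); P=cloud(d); X=P[...,0];Y=P[...,1];Z=P[...,2]
m=(abs(X-505)<60)&(abs(Y+155)<40)&(Z>17)&(Z<40)&(im[...,0]>im[...,2]+30)
m2=(abs(X-569)<120)&(abs(Y+163)<40)&(Z>6.5)&(Z<40)
for n,mm in(('handle',m),('file',m2)):
    q=P[mm][:,:2].astype(np.float32); print(n,len(q),cv2.minAreaRect(q),'z',np.percentile(P[mm][:,2],[5,50,95]))
print('mat z',np.median(Z[(abs(X-560)<60)&(abs(Y+200)<10)]))
```

```text
t 2.6 tcp [ 535.2 -157.3  280.4] yaw -0.1492 tilt [-0.  0. -1.] F [ 0.03 -0.07 -0.78] M [ 0.02 -0.05  0.04] op 0.997 0.0
delta tool [-0.1  0.8 80.4] spin -0.24
0.91 [579.4, -161.9, 9.1] [323.54  136.921]
0.84 [429.0, 95.2, 15.9] [145.246 283.576]
0.68 [558.5, -492.9, 17.4] [623.27  111.262]
handle 1183 ((506.6862487792969, -155.32261657714844), (21.554174423217773, 75.59813690185547), 81.24760437011719) z [26.829 28.453 29.653]
file 3821 ((567.5225830078125, -163.8383331298828), (232.65382385253906, 76.74613952636719), 0.7272245287895203) z [ 9.409 11.259 29.379]
mat z 259.0609685178599
```

View pics/wrist2.png

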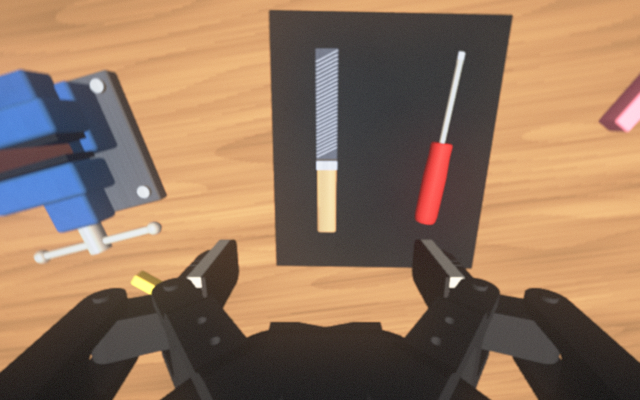

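The wrist view shows the file at (326,48–232), wood handle below, under the gripper; the screwdriver is at (440,140) and clear. Descending and gripping.

Request:
play_rows(
  motion=[
    {"delta_pos": [-1.5,2.2,30],"spin": 0},
    {"delta_pos": [0,0,35],"spin": 0},
    {"delta_pos": [0,0,35],"spin": 0},
    {"delta_pos": [0,0,30],"spin": 0},
    {"delta_pos": [0,0,30],"spin": 0},
    {"delta_pos": [0,0,25],"spin": 0},
    {"delta_pos": [0,0,10],"spin": 0},
    {"delta_pos": [0,0,5],"spin": 0},
  ],
)

```text
t: 3.5
eef_pos: [532.7, -159.8, 79.7]
ee_rot: [-3.133, 0.225, 0.002]
ft_force: [0.2, -0.7, 0.1]
opening: 0.997
grip_force: 0.0
```

Request:
play_rows(
  motion=[
    {"delta_pos": [0,0,0],"spin": 0},
    {"delta_pos": [0,0,0],"spin": 0},
    {"delta_pos": [0,0,0],"spin": 0},
    {"delta_pos": [0,0,0],"spin": 0},
    {"delta_pos": [0,0,0],"spin": 0},
    {"delta_pos": [0,0,0],"spin": 0},
    {"delta_pos": [0,0,0],"spin": 0},
    {"delta_pos": [0,0,0],"spin": 0},
  ],
  jaw=0,
)

```text
t: 4.3
eef_pos: [533.7, -160.0, 81.6]
ee_rot: [3.133, -0.228, 0.003]
ft_force: [0.3, 0.2, 6.6]
opening: 0.242
grip_force: 60.6
```

Run:
```python
from h import *
togo((520,-30,300),0.119)
```

```text
t 4.3 tcp [ 533.7 -160.    81.6] yaw -0.145 tilt [ 1.6e-03 -6.0e-04 -1.0e+00] F [0.29 0.15 6.57] M [0.08 0.1  0.  ] op 0.242 60.595632791519165
delta tool [ -32.  -126.6 -218.5] spin -15.13
```

Request:
play_rows(
  motion=[
    {"delta_pos": [0,0,-8],"spin": 0},
    {"delta_pos": [0,0,-25],"spin": 0},
    {"delta_pos": [0,0,-35],"spin": 0},
    {"delta_pos": [0,0,-35],"spin": 0},
    {"delta_pos": [0,0,-35],"spin": 0},
    {"delta_pos": [0,0,-35],"spin": 0},
    {"delta_pos": [0,0,-30],"spin": 0},
    {"delta_pos": [0,0,-15],"spin": 0},
  ],
)

```text
t: 5.1
eef_pos: [533.6, -160.1, 302.0]
ee_rot: [3.132, -0.227, 0.006]
ft_force: [0.1, -0.3, -3.0]
opening: 0.242
grip_force: 59.5
```

Request:
play_rows(
  motion=[
    {"delta_pos": [0,0,0],"spin": -7.5},
    {"delta_pos": [0,0,0],"spin": -7.5},
    {"delta_pos": [-5,-41,0],"spin": 0},
    {"delta_pos": [-5,-41,0],"spin": 0},
    {"delta_pos": [-5,-41,0],"spin": 0},
    {"delta_pos": [-5,-41,0],"spin": 0},
    {"delta_pos": [-5,-41,0],"spin": 0},
    {"delta_pos": [0,-35,0],"spin": 0},
  ],
)

```text
t: 5.9
eef_pos: [478.3, 77.3, 298.7]
ee_rot: [-3.136, -0.184, 0.002]
ft_force: [-0.0, 0.4, -1.7]
opening: 0.242
grip_force: 59.6
```

Run:
```python
from h import *
np.set_printoptions(precision=3,suppress=True)
togo(None)
d=eyes.read_camera('wrist'); save(d,'wrist3')
np.savez('/tmp/w3.npz',**{k:d[k] for k in('img','depth','K','cam_to_world')})
d2=eyes.read_camera('top'); 
np.savez('/tmp/t3.npz',**{k:d2[k] for k in('img','depth','K','cam_to_world')})
d3=eyes.read_camera('scene'); save(d3,'scene3')
np.savez('/tmp/s3.npz',**{k:d3[k] for k in('img','depth','K','cam_to_world')})
for r in spotter.search_frame(d,'jaws')[:2]: print(r['confidence'],r['position'],pix(d,r['position']))
for r in spotter.search_frame(d,'bar')[:2]: print(r['confidence'],r['position'],pix(d,r['position']))
```

```text
t 5.9 tcp [478.3  77.3 298.7] yaw 0.117 tilt [-0.001  0.    -1.   ] F [-0.03  0.36 -1.7 ] M [0.01 0.05 0.  ] op 0.242 59.631192684173584
0.88 [578.9, 123.2, 105.7] [285.312  68.638]
0.62 [465.5, 389.1, 37.3] [ 52.893 155.437]
0.88 [598.6, 119.2, 172.5] [279.828  16.146]
```

View pics/wrist3.png

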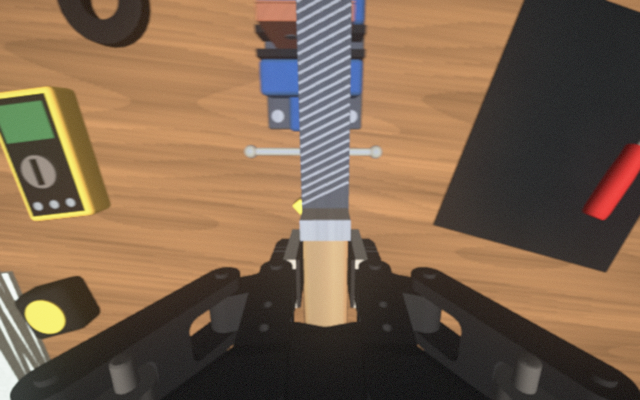

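Run:
```python
from h import *
np.set_printoptions(precision=2,suppress=True)
d=dict(np.load('/tmp/w3.npz')); P=cloud(d); im=d['img'].astype(int)
for u in (249,376):
    q=P[149:155,u-3:u+4]; zz=q[...,2]; print('ball',q[zz>40].mean(0) if (zz>40).any() else None)
m=np.zeros(im.shape[:2],bool); m[145:160,240:390]=1; m&=(P[...,2]>50)&(P[...,2]<85)
q=P[m]; c=q.mean(0); print('bar c',c); a=np.polyfit(q[:,1],q[:,0],1); print('yaw fwd',-np.arctan(a[0]), cv2.minAreaRect(q[:,:2].astype(np.float32)))
cp=(im[...,0]>im[...,2]+40)&(P[...,2]>130)&(P[...,2]<200)&(np.mgrid[:400,:640][0]<60)
print('cop w3',cp.sum(),P[cp].min(0),P[cp].max(0),np.median(P[cp][:,2]))
f=np.zeros_like(m); f[10:195,305:345]=1; q=P[f]; 
A=np.c_[q[:,:2],np.ones(len(q))]; print('blade plane',np.linalg.lstsq(A,q[:,2],rcond=None)[0], np.percentile(q[:,2],[2,50,98]))
for v in (20,60,100,140,180):
    g=P[v,300:352]; g=g[g[:,2]>180]; print('blade row',v,g[0],g[-1],g.mean(0))
for n in('/tmp/top.npz','/tmp/scene.npz'):
    d=dict(np.load(n)); P=cloud(d); im=d['img'].astype(int)
    cp=(im[...,0]>im[...,2]+30)&(P[...,2]>163)&(P[...,2]<180)&(abs(P[...,0]-600)<60)&(abs(P[...,1]-97)<60)
    q=P[cp]; print(n,cp.sum(),cv2.minAreaRect(q[:,:2].astype(np.float32)),np.median(q[:,:2],0),np.percentile(q[:,2],[5,50,95]))
```

```text
ball [501.   158.84  69.83]
ball [516.22  29.57  69.48]
bar c [507.82  98.01  67.24]
yaw fwd 0.11514208697081706 ((508.3020935058594, 92.12871551513672), (13.59957218170166, 142.179443359375), 6.750552654266357)
cop w3 989 [594.93  75.7  130.97] [611.74 133.85 172.31] 169.73847062037655
blade plane [ -0.01  -0.   233.89] [226.   227.43 228.89]
blade row 20 [582.42 100.74 228.39] [585.49  78.83 226.72] [584.02  89.86 227.31]
blade row 60 [566.82  99.35 227.27] [569.51  77.04 226.95] [568.08  88.19 227.56]
blade row 100 [549.81  97.71 227.39] [552.53  74.68 227.44] [551.17  86.19 227.36]
blade row 140 [531.56  96.03 226.65] [534.35  72.55 226.84] [533.2   84.32 230.17]
blade row 180 [512.12  93.62 227.25] [515.36  70.08 229.35] [514.24  81.79 230.59]
/tmp/top.npz 94 ((602.0509643554688, 103.51202392578125), (11.376405715942383, 58.41533660888672), 6.3237738609313965) [602.23 103.94] [166.29 170.18 172.97]
/tmp/scene.npz 66 ((605.9183959960938, 103.32107543945312), (13.603442192077637, 61.72463607788086), 6.053779602050781) [607.01 104.49] [164.39 170.2  174.96]
```

The file is held level and aligned with the vice. The bar top is near (603.5, 104, 170). Shifting sideways and lowering to just above it.

Request:
play_rows(
  motion=[
    {"delta_pos": [0,-4,0],"spin": 0},
    {"delta_pos": [0,-4,0],"spin": 0},
    {"delta_pos": [0,-3.5,8],"spin": 0},
    {"delta_pos": [0,0,12],"spin": 0},
    {"delta_pos": [0,0,12],"spin": 0},
    {"delta_pos": [0,0,8],"spin": 0},
    {"delta_pos": [0,0,4],"spin": 0},
    {"delta_pos": [0,0,1],"spin": 0},
  ],
)

```text
t: 6.95
eef_pos: [478.6, 86.9, 252.7]
ee_rot: [-3.136, -0.183, 0.002]
ft_force: [-0.1, -0.6, -1.1]
opening: 0.241
grip_force: 59.8
```

Run:
```python
from h import *
togo(None)
d=eyes.read_camera('wrist'); P=cloud(d); im=d['img'].astype(int)
cp=(im[...,0]>im[...,2]+40)&(P[...,2]>160)&(P[...,2]<180)&(P[...,0]>580)&(P[...,0]<630)
print(cp.sum(),P[cp].min(0),P[cp].max(0),np.median(P[cp],0))
g=P[60:190,300:352].reshape(-1,3); g=g[g[:,2]>165]; print(np.median(g[:,2]))
```

```text
t 6.95 tcp [478.6  86.9 252.7] yaw 0.1165 tilt [-0.0016  0.     -1.    ] F [-0.09 -0.62 -1.1 ] M [-0.    0.12 -0.01] op 0.241 59.798235297203064
3 [595.55736874 127.95088978 160.33549095] [595.64851592 130.58913405 161.3084366 ] [595.58291832 128.53207722 160.84638773]
181.42460583932728
```

Request:
play_rows(
  motion=[
    {"delta_pos": [0.5,0,0.5],"spin": 0},
    {"delta_pos": [0.5,0,0.5],"spin": 0},
    {"delta_pos": [0.5,0,0.5],"spin": 0},
    {"delta_pos": [0.5,0,0.5],"spin": 0},
    {"delta_pos": [0.5,0,0.5],"spin": 0},
    {"delta_pos": [0.5,0,0.5],"spin": 0},
    {"delta_pos": [0.5,0,0],"spin": 0},
    {"delta_pos": [0.5,0,0],"spin": 0},
  ],
)

```text
t: 7.8
eef_pos: [483.0, 87.5, 250.5]
ee_rot: [-3.136, -0.183, 0.0]
ft_force: [0.8, 0.5, -1.8]
opening: 0.238
grip_force: 59.8
```

Request:
play_rows(
  motion=[
    {"delta_pos": [0.5,0,0.5],"spin": 0},
    {"delta_pos": [0.5,0,0.5],"spin": 0},
    {"delta_pos": [0.5,0,0.5],"spin": 0},
    {"delta_pos": [0.5,0,0.5],"spin": 0},
    {"delta_pos": [0.5,0,0],"spin": 0},
    {"delta_pos": [0.5,0,0],"spin": 0},
    {"delta_pos": [0.5,0,0],"spin": 0},
    {"delta_pos": [0.5,0,0],"spin": 0},
  ],
)

```text
t: 8.6
eef_pos: [487.0, 88.0, 248.6]
ee_rot: [-3.136, -0.183, -0.0]
ft_force: [-0.1, -0.7, -2.4]
opening: 0.245
grip_force: 59.8
```

Request:
play_rows(
  motion=[
    {"delta_pos": [0.3,0,0.5],"spin": 0},
    {"delta_pos": [0.3,0,0.5],"spin": 0},
    {"delta_pos": [0.3,0,0.5],"spin": 0},
    {"delta_pos": [0.3,0,0.5],"spin": 0},
    {"delta_pos": [0.3,0,0],"spin": 0},
    {"delta_pos": [0.3,0,0],"spin": 0},
    {"delta_pos": [0.3,0,0],"spin": 0},
    {"delta_pos": [0.3,0,0],"spin": 0},
  ],
)

```text
t: 9.4
eef_pos: [489.3, 88.2, 246.6]
ee_rot: [-3.136, -0.183, -0.0]
ft_force: [-1.1, 0.2, 0.5]
opening: 0.24
grip_force: 60.1
```

Contact (about 2.7 N). Pressing a little more while going forward.

Request:
play_rows(
  motion=[
    {"delta_pos": [0.5,0,0.4],"spin": 0},
    {"delta_pos": [0.5,0,0.4],"spin": 0},
    {"delta_pos": [0.5,0,0.2],"spin": 0},
    {"delta_pos": [0.5,0,0],"spin": 0},
    {"delta_pos": [0.5,0,0],"spin": 0},
    {"delta_pos": [0.5,0,0],"spin": 0},
    {"delta_pos": [0.5,0,0],"spin": 0},
    {"delta_pos": [0.5,0,0],"spin": 0},
  ],
)

```text
t: 10.2
eef_pos: [493.3, 88.7, 245.6]
ee_rot: [-3.136, -0.183, 0.0]
ft_force: [-4.3, -1.1, 4.1]
opening: 0.242
grip_force: 60.7
```

```bash
python3 -c "
from h import *
togo(None)"
```

```text
t 10.2 tcp [493.3  88.7 245.6] yaw 0.1167 tilt [-0.e+00  1.e-04 -1.e+00] F [-4.27 -1.09  4.06] M [-0.   -0.03  0.01] op 0.242 60.660520792007446
```

Request:
play_rows(
  motion=[
    {"delta_pos": [2,0,0],"spin": 0},
    {"delta_pos": [3,0,0],"spin": 0},
    {"delta_pos": [3,0,0],"spin": 0},
    {"delta_pos": [3,0,0],"spin": 0},
    {"delta_pos": [3,0,0],"spin": 0},
    {"delta_pos": [3,0,0],"spin": 0},
    {"delta_pos": [3,0,0],"spin": 0},
    {"delta_pos": [3,0,0],"spin": 0},
  ],
)

```text
t: 11.0
eef_pos: [516.3, 91.4, 245.7]
ee_rot: [-3.136, -0.183, 0.0]
ft_force: [-5.0, -0.7, 7.6]
opening: 0.242
grip_force: 61.1
```

Request:
play_rows(
  motion=[
    {"delta_pos": [3,0,-0.2],"spin": 0},
    {"delta_pos": [3,0,-0.1],"spin": 0},
    {"delta_pos": [3,0,-0.1],"spin": 0},
    {"delta_pos": [3,0,-0.1],"spin": 0},
    {"delta_pos": [3,0,-0.1],"spin": 0},
    {"delta_pos": [3,0,0],"spin": 0},
    {"delta_pos": [3,0,-0.1],"spin": 0},
    {"delta_pos": [3,0,0],"spin": 0},
  ],
)

```text
t: 11.8
eef_pos: [539.9, 94.2, 246.5]
ee_rot: [-3.136, -0.183, 0.001]
ft_force: [-6.2, -0.8, 8.0]
opening: 0.243
grip_force: 61.1
```

Request:
play_rows(
  motion=[
    {"delta_pos": [2.5,0,-0.1],"spin": 0},
    {"delta_pos": [2.5,0,-0.1],"spin": 0},
    {"delta_pos": [2.5,0,-0.1],"spin": 0},
    {"delta_pos": [2.5,0,0],"spin": 0},
    {"delta_pos": [2.5,0,0],"spin": 0},
    {"delta_pos": [2,0,0],"spin": 0},
    {"delta_pos": [2,0,0],"spin": 0},
    {"delta_pos": [1,0,0],"spin": 0},
  ],
)

```text
t: 12.6
eef_pos: [557.2, 96.2, 246.8]
ee_rot: [-3.136, -0.183, 0.001]
ft_force: [-5.0, -0.5, 8.4]
opening: 0.242
grip_force: 61.1
```

Run:
```python
from h import *
togo(None)
d=eyes.read_camera('wrist'); P=cloud(d); save(d,'w_end')
for u in(250,377):
    pass
for v in (20,60,100,140,180): 
    g=P[v,300:352]; g=g[g[:,2]>150]; print(v,np.median(g,0).round(1),g[0].round(1),g[-1].round(1))
```

```text
t 12.6 tcp [557.2  96.2 246.8] yaw 0.1167 tilt [-9.e-04  0.e+00 -1.e+00] F [-5.04 -0.55  8.42] M [-0.02  0.58 -0.  ] op 0.242 61.14923715591431
20 [662.7 108.6 176.3] [661.5 119.6 176.3] [664.3  97.7 175.5]
60 [647.  106.8 176.2] [645.8 118.2 175.1] [648.2  95.5 176.7]
100 [630.1 105.  176.3] [628.7 116.4 176.8] [631.5  93.5 175.8]
140 [612.1 103.1 176.3] [610.5 114.8 174.8] [613.1  90.  170.2]
180 [592.7 100.5 176.3] [591.2 112.4 175.8] [594.1  88.8 176.5]
```

View pics/w_end.png

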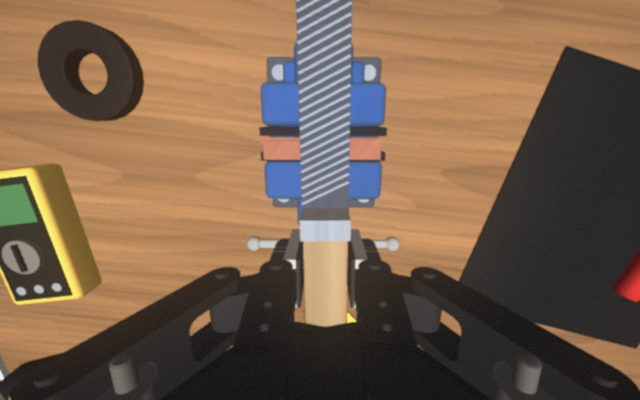

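The view shows the bar (rows 137–160) near the heel with the blade centred. Lifting clear, holding, then drawing back in the air.

Request:
play_rows(
  motion=[
    {"delta_pos": [0.5,0,-1],"spin": 0},
    {"delta_pos": [0.5,0,-3],"spin": 0},
    {"delta_pos": [0,0,-4],"spin": 0},
    {"delta_pos": [0,0,-4],"spin": 0},
    {"delta_pos": [0,0,0],"spin": 0},
    {"delta_pos": [0,0,0],"spin": 0},
    {"delta_pos": [0,0,0],"spin": 0},
    {"delta_pos": [0,0,0],"spin": 0},
  ],
)

```text
t: 13.45
eef_pos: [558.2, 96.3, 258.4]
ee_rot: [-3.136, -0.183, 0.0]
ft_force: [0.9, 0.2, -2.2]
opening: 0.242
grip_force: 59.9
```

Request:
play_rows(
  motion=[
    {"delta_pos": [-4,0,0],"spin": 0},
    {"delta_pos": [-10,0,0],"spin": 0},
    {"delta_pos": [-12,0,0],"spin": 0},
    {"delta_pos": [-12,0,0],"spin": 0},
    {"delta_pos": [-12,0,0],"spin": 0},
    {"delta_pos": [-12,0,0],"spin": 0},
    {"delta_pos": [-8,0,0],"spin": 0},
    {"delta_pos": [-2,0,0],"spin": 0},
  ],
)

```text
t: 14.25
eef_pos: [485.5, 87.8, 258.6]
ee_rot: [-3.136, -0.183, 0.001]
ft_force: [-0.2, 0.3, -2.1]
opening: 0.242
grip_force: 59.8
```

Run:
```python
from h import *
togo(None)
d=eyes.read_camera('wrist'); P=cloud(d)
for v in (20,60,100,140,180): 
    g=P[v,300:352]; g=g[g[:,2]>150]; print(v,np.median(g,0).round(1))
```

```text
t 14.25 tcp [485.5  87.8 258.6] yaw 0.1167 tilt [-6.e-04  0.e+00 -1.e+00] F [-0.15  0.32 -2.11] M [0.03 0.08 0.01] op 0.242 59.84348237514496
20 [591.2 100.3 187.4]
60 [575.4  98.4 187.2]
100 [558.4  96.6 187.5]
140 [540.2  94.7 187.4]
180 [520.8  92.2 187.2]
```

Request:
play_rows(
  motion=[
    {"delta_pos": [0,0,4],"spin": 0},
    {"delta_pos": [0,0,4],"spin": 0},
    {"delta_pos": [0.5,0,2],"spin": 0},
    {"delta_pos": [1,0,1],"spin": 0},
    {"delta_pos": [1,0,0.6],"spin": 0},
    {"delta_pos": [1,0,0.6],"spin": 0},
    {"delta_pos": [1,0,0.6],"spin": 0},
    {"delta_pos": [1.5,0,0.1],"spin": 0},
  ],
)

```text
t: 15.1
eef_pos: [492.8, 88.6, 245.9]
ee_rot: [-3.136, -0.183, -0.0]
ft_force: [-2.7, 0.1, 4.2]
opening: 0.244
grip_force: 60.5
```

Request:
play_rows(
  motion=[
    {"delta_pos": [2,0,0.1],"spin": 0},
    {"delta_pos": [3,0,0],"spin": 0},
    {"delta_pos": [3,0,0],"spin": 0},
    {"delta_pos": [3,0,0],"spin": 0},
    {"delta_pos": [3,0,0],"spin": 0},
    {"delta_pos": [3,0,0],"spin": 0},
    {"delta_pos": [3,0,0],"spin": 0},
    {"delta_pos": [3,0,0],"spin": 0},
  ],
)

```text
t: 15.9
eef_pos: [515.8, 91.3, 245.8]
ee_rot: [-3.136, -0.183, 0.0]
ft_force: [-5.4, -1.3, 7.7]
opening: 0.245
grip_force: 61.0
```

Request:
play_rows(
  motion=[
    {"delta_pos": [3,0,-0.2],"spin": 0},
    {"delta_pos": [3,0,-0.1],"spin": 0},
    {"delta_pos": [3,0,-0.1],"spin": 0},
    {"delta_pos": [3,0,-0.1],"spin": 0},
    {"delta_pos": [3,0,-0.1],"spin": 0},
    {"delta_pos": [3,0,0],"spin": 0},
    {"delta_pos": [3,0,-0.1],"spin": 0},
    {"delta_pos": [3,0,0],"spin": 0},
  ],
)

```text
t: 16.7
eef_pos: [539.5, 94.1, 246.5]
ee_rot: [-3.136, -0.183, 0.001]
ft_force: [-4.5, -1.1, 7.6]
opening: 0.241
grip_force: 61.0
```

Request:
play_rows(
  motion=[
    {"delta_pos": [2.5,0,-0.1],"spin": 0},
    {"delta_pos": [2.5,0,-0.1],"spin": 0},
    {"delta_pos": [2.5,0,0],"spin": 0},
    {"delta_pos": [2.5,0,0],"spin": 0},
    {"delta_pos": [2.5,0,0],"spin": 0},
    {"delta_pos": [2,0,0],"spin": 0},
    {"delta_pos": [2,0,0],"spin": 0},
    {"delta_pos": [1.5,0,0],"spin": 0},
  ],
)

```text
t: 17.5
eef_pos: [557.2, 96.2, 246.8]
ee_rot: [-3.136, -0.183, 0.001]
ft_force: [-5.2, -0.4, 8.5]
opening: 0.242
grip_force: 61.2
```

Same as the first stroke. Lift, hold, draw back, third stroke.

Request:
play_rows(
  motion=[
    {"delta_pos": [0.5,0,-1],"spin": 0},
    {"delta_pos": [0.5,0,-3],"spin": 0},
    {"delta_pos": [0,0,-4],"spin": 0},
    {"delta_pos": [0,0,-4],"spin": 0},
    {"delta_pos": [0,0,0],"spin": 0},
    {"delta_pos": [0,0,0],"spin": 0},
    {"delta_pos": [0,0,0],"spin": 0},
    {"delta_pos": [0,0,0],"spin": 0},
  ],
)

```text
t: 18.3
eef_pos: [558.2, 96.3, 258.3]
ee_rot: [-3.136, -0.183, 0.001]
ft_force: [0.2, 0.0, -2.3]
opening: 0.24
grip_force: 59.9
```

Request:
play_rows(
  motion=[
    {"delta_pos": [-4,0,0],"spin": 0},
    {"delta_pos": [-10,0,0],"spin": 0},
    {"delta_pos": [-12,0,0],"spin": 0},
    {"delta_pos": [-12,0,0],"spin": 0},
    {"delta_pos": [-12,0,0],"spin": 0},
    {"delta_pos": [-12,0,0],"spin": 0},
    {"delta_pos": [-8,0,0],"spin": 0},
    {"delta_pos": [-2,0,0],"spin": 0},
  ],
)

```text
t: 19.1
eef_pos: [485.5, 87.9, 258.5]
ee_rot: [-3.136, -0.183, 0.001]
ft_force: [0.3, -0.1, -2.9]
opening: 0.243
grip_force: 59.9
```

Request:
play_rows(
  motion=[
    {"delta_pos": [0,0,4],"spin": 0},
    {"delta_pos": [0,0,4],"spin": 0},
    {"delta_pos": [0.5,0,2],"spin": 0},
    {"delta_pos": [1,0,1],"spin": 0},
    {"delta_pos": [1,0,0.6],"spin": 0},
    {"delta_pos": [1,0,0.6],"spin": 0},
    {"delta_pos": [1,0,0.6],"spin": 0},
    {"delta_pos": [1.5,0,0.1],"spin": 0},
  ],
)

```text
t: 19.9
eef_pos: [492.8, 88.6, 245.8]
ee_rot: [-3.136, -0.183, -0.0]
ft_force: [-3.2, -0.0, 4.5]
opening: 0.24
grip_force: 60.5
```

Request:
play_rows(
  motion=[
    {"delta_pos": [2,0,0.1],"spin": 0},
    {"delta_pos": [3,0,0],"spin": 0},
    {"delta_pos": [3,0,0],"spin": 0},
    {"delta_pos": [3,0,0],"spin": 0},
    {"delta_pos": [3,0,0],"spin": 0},
    {"delta_pos": [3,0,0],"spin": 0},
    {"delta_pos": [3,0,0],"spin": 0},
    {"delta_pos": [3,0,0],"spin": 0},
  ],
)

```text
t: 20.7
eef_pos: [515.8, 91.3, 245.7]
ee_rot: [-3.136, -0.183, 0.0]
ft_force: [-4.7, -0.8, 7.5]
opening: 0.24
grip_force: 61.0
```

Request:
play_rows(
  motion=[
    {"delta_pos": [3,0,-0.2],"spin": 0},
    {"delta_pos": [3,0,-0.1],"spin": 0},
    {"delta_pos": [3,0,-0.1],"spin": 0},
    {"delta_pos": [3,0,-0.1],"spin": 0},
    {"delta_pos": [3,0,-0.1],"spin": 0},
    {"delta_pos": [3,0,0],"spin": 0},
    {"delta_pos": [3,0,-0.1],"spin": 0},
    {"delta_pos": [3,0,0],"spin": 0},
  ],
)

```text
t: 21.5
eef_pos: [539.5, 94.1, 246.4]
ee_rot: [-3.136, -0.183, 0.001]
ft_force: [-5.7, -0.9, 7.7]
opening: 0.243
grip_force: 61.1
```

Request:
play_rows(
  motion=[
    {"delta_pos": [2.5,0,-0.1],"spin": 0},
    {"delta_pos": [2.5,0,-0.1],"spin": 0},
    {"delta_pos": [2.5,0,0],"spin": 0},
    {"delta_pos": [2.5,0,0],"spin": 0},
    {"delta_pos": [2.5,0,0],"spin": 0},
    {"delta_pos": [2,0,0],"spin": 0},
    {"delta_pos": [2,0,0],"spin": 0},
    {"delta_pos": [1.5,0,0],"spin": 0},
  ],
)

```text
t: 22.3
eef_pos: [557.1, 96.2, 246.8]
ee_rot: [-3.136, -0.183, 0.001]
ft_force: [-5.8, -1.2, 8.6]
opening: 0.246
grip_force: 61.2
```

Request:
play_rows(
  motion=[
    {"delta_pos": [0.5,0,-1],"spin": 0},
    {"delta_pos": [0.5,0,-3],"spin": 0},
    {"delta_pos": [0,0,-4],"spin": 0},
    {"delta_pos": [0,0,-4],"spin": 0},
    {"delta_pos": [0,0,0],"spin": 0},
    {"delta_pos": [0,0,0],"spin": 0},
    {"delta_pos": [0,0,0],"spin": 0},
    {"delta_pos": [0,0,0],"spin": 0},
  ],
)

```text
t: 23.1
eef_pos: [558.2, 96.3, 258.2]
ee_rot: [-3.136, -0.183, 0.001]
ft_force: [-0.2, 0.4, -3.2]
opening: 0.245
grip_force: 59.9
```

Request:
play_rows(
  motion=[
    {"delta_pos": [0,0,-8],"spin": 0},
    {"delta_pos": [0,0,-10],"spin": 0},
    {"delta_pos": [0,0,-10],"spin": 0},
    {"delta_pos": [0,0,-8],"spin": 0},
    {"delta_pos": [0,0,-4],"spin": 0},
    {"delta_pos": [0,0,0],"spin": 0},
    {"delta_pos": [0,0,0],"spin": 0},
    {"delta_pos": [0,0,0],"spin": 0},
  ],
)

```text
t: 23.9
eef_pos: [558.0, 96.3, 297.9]
ee_rot: [-3.136, -0.183, 0.001]
ft_force: [-1.0, -0.4, -2.4]
opening: 0.241
grip_force: 59.8
```

Run:
```python
from h import *
togo((533.5,-159.5,298),-0.145)
```

```text
t 23.9 tcp [558.   96.3 297.9] yaw 0.1167 tilt [-9.e-04  1.e-04 -1.e+00] F [-1.04 -0.35 -2.36] M [-0.03  0.09 -0.02] op 0.241 59.823700189590454
delta tool [-5.410e+01  2.512e+02 -1.000e-01] spin 14.99
```

Request:
play_rows(
  motion=[
    {"delta_pos": [-6.8,31.4,0],"spin": 0},
    {"delta_pos": [-6.8,31.4,0],"spin": 0},
    {"delta_pos": [-6.8,31.4,0],"spin": 0},
    {"delta_pos": [-6.8,31.4,0],"spin": 0},
    {"delta_pos": [-6.8,31.4,0],"spin": 0},
    {"delta_pos": [-6.8,31.4,0],"spin": 0},
    {"delta_pos": [-6.8,31.4,0],"spin": 0},
    {"delta_pos": [-6.8,31.4,0],"spin": 0},
  ],
)

```text
t: 24.7
eef_pos: [533.1, -160.7, 297.8]
ee_rot: [-3.136, -0.183, 0.001]
ft_force: [0.4, 0.0, -2.0]
opening: 0.245
grip_force: 59.7
```

Request:
play_rows(
  motion=[
    {"delta_pos": [0,0,0],"spin": 7.5},
    {"delta_pos": [0,0,0],"spin": 7.5},
    {"delta_pos": [0,0,30],"spin": 0},
    {"delta_pos": [0,0,40],"spin": 0},
    {"delta_pos": [0,0,40],"spin": 0},
    {"delta_pos": [0,0,40],"spin": 0},
    {"delta_pos": [0,0,30],"spin": 0},
    {"delta_pos": [0,0,18],"spin": 0},
  ],
)

```text
t: 25.5
eef_pos: [532.0, -158.9, 97.3]
ee_rot: [-3.132, 0.228, 0.007]
ft_force: [0.1, 0.7, -2.3]
opening: 0.243
grip_force: 59.9
```

Request:
play_rows(
  motion=[
    {"delta_pos": [0,0,5],"spin": 0},
    {"delta_pos": [0,0,4],"spin": 0},
    {"delta_pos": [0,0,3],"spin": 0},
    {"delta_pos": [0,0,2],"spin": 0},
    {"delta_pos": [0,0,1.5],"spin": 0},
    {"delta_pos": [0,0,1],"spin": 0},
    {"delta_pos": [0,0,0.5],"spin": 0},
    {"delta_pos": [0,0,0],"spin": 0},
  ],
)

```text
t: 26.3
eef_pos: [533.6, -159.5, 83.5]
ee_rot: [-3.133, 0.228, -0.0]
ft_force: [0.5, 0.1, -2.1]
opening: 0.247
grip_force: 59.8
```

Request:
play_rows(
  motion=[
    {"delta_pos": [0,0,0.4],"spin": 0},
    {"delta_pos": [0,0,0.4],"spin": 0},
    {"delta_pos": [0,0,0.4],"spin": 0},
    {"delta_pos": [0,0,0.4],"spin": 0},
    {"delta_pos": [0,0,0.4],"spin": 0},
    {"delta_pos": [0,0,0.2],"spin": 0},
    {"delta_pos": [0,0,0],"spin": 0},
    {"delta_pos": [0,0,0],"spin": 0},
  ],
)

```text
t: 27.1
eef_pos: [533.5, -159.5, 81.6]
ee_rot: [-3.133, 0.228, -0.0]
ft_force: [-2.3, 0.7, 5.6]
opening: 0.245
grip_force: 60.9
```

Request:
play_rows(
  motion=[
    {"delta_pos": [0,0,-0.5],"spin": 0},
    {"delta_pos": [0,0,0],"spin": 0},
    {"delta_pos": [0,0,0],"spin": 0},
    {"delta_pos": [0,0,0],"spin": 0},
    {"delta_pos": [0,0,0],"spin": 0},
    {"delta_pos": [0,0,0],"spin": 0},
    {"delta_pos": [0,0,0],"spin": 0},
    {"delta_pos": [0,0,0],"spin": 0},
  ],
  jaw=1,
)

```text
t: 27.9
eef_pos: [533.6, -159.5, 81.6]
ee_rot: [-3.133, 0.228, 0.0]
ft_force: [0.1, 0.6, 0.4]
opening: 0.997
grip_force: 0.0
```

Request:
play_rows(
  motion=[
    {"delta_pos": [0,0,-5],"spin": 0},
    {"delta_pos": [0,0,-15],"spin": 0},
    {"delta_pos": [0,0,-30],"spin": 0},
    {"delta_pos": [0,0,-35],"spin": 0},
    {"delta_pos": [0,0,-35],"spin": 0},
    {"delta_pos": [0,0,-35],"spin": 0},
    {"delta_pos": [0,0,-30],"spin": 0},
    {"delta_pos": [0,0,-15],"spin": 0},
  ],
)

```text
t: 28.7
eef_pos: [534.5, -159.9, 285.1]
ee_rot: [3.132, -0.228, 0.007]
ft_force: [0.4, -0.5, -0.6]
opening: 0.997
grip_force: 0.0
```

Run:
```python
from h import *
togo(None)
d=eyes.read_camera('wrist'); save(d,'fin')
```

```text
t 28.7 tcp [ 534.5 -159.9  285.1] yaw -0.1451 tilt [ 0.0043 -0.0018 -1.    ] F [ 0.4  -0.46 -0.56] M [-0.01  0.04 -0.04] op 0.997 0.0
```

View pics/fin.png

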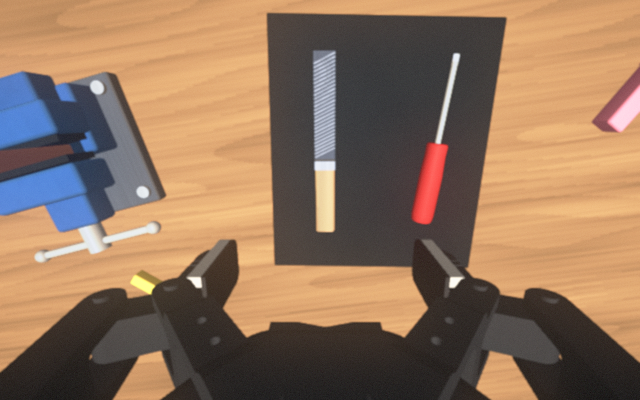

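The file lies flat on the mat at (325,50–232), and the screwdriver at (437,138) has not moved. Handing in.

```bash
python3 -c "
from h import *
print(manip.close_job())"
```

```text
the job is handed in; nothing more can be done
None
```

I filed the bar with three forward strokes, lifting the file clear before each return. The file is back flat on the mat and released, and the job is handed in; no verdict came back.

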